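# Dry the rinsed espresso parts

### The job

Put all the rinsed espresso-machine parts from the blue draining mat into the open steel tray where it stands on the bench, then carry the tray level by its handle, with every part still inside, and set it squarely on the middle of the warm-air dryer's slotted deck, lengthwise with the deck. Only when the loaded tray is in place, slide the dryer's red switch fully over to on. Leave the tamper, bottle and portafilter alone.

Things in the scene. Friction and masses are not known exactly. Their poses are not given: they have to be found in the camera images.
- tray: open steel parts tray, 280 mm long (x) x 210 mm wide (y), walls 40 mm high, walls and floor 4 mm thick, 0.36 kg. Origin: centre of the underside; z up. Over its middle an orange handle bar: 84 mm long (x), 16 mm wide (y), at 90 to 118 mm above the underside, on two 10 mm wide posts at x = -34 and +34 mm. Parts go on the floor on either side of the handle
- tray_handle (a point): middle of the tray's orange handle bar, 104 mm above the tray's underside (tray axes); grip the bar across its 16 mm width, straight above the loaded tray's middle
- dryer: warm-air parts dryer: fixed grey casing 410 mm (x) x 270 mm (y), flat top 60 mm above the bench, on the left or right of the tray. Origin: on the bench under the casing, 90 mm towards -x from the deck's centre. The end at -x is a black control strip 66 mm deep with the slide switch in its middle and a 12 mm high dial at y = -80 mm; the rest of the top is the deck
- deck (a point): centre of the dryer's deck, on its top face (dryer axes; 60 mm above the bench). The dark slotted deck is 336 mm along x by 256 mm along y, so the tray fits lengthwise with 23 to 28 mm to spare on each side
- switch (a joint): the dryer's slide switch: 0 = off, 0.016 m = fully on. It slides along the dryer's +y and has a detent at half travel: it takes about 2 N to push over the middle, springs back if released short of it and stays on once past it. Off, black shows in the open +y part of its slot; on, green shows in the -y part
- switch_ridge (a point): top middle of the red ridge on the sliding switch (moves with it; axes as the dryer). The ridge stands 10 mm above the control strip, is 8 mm thick along y and 20 mm long along x; everything else there is flush
- mat: blue rubber draining mat, fixed, 230 mm (x) x 290 mm (y) x 4 mm; origin under its centre. On the side of the tray away from the dryer; the rinsed parts lie on it
- basket_1: steel filter basket lying upside down like a small closed drum: 26 mm high, body 53 mm across, 60 mm over the 3 mm thick rim at the bottom; round, so grip it along any diameter; 60 g; origin: centre of the underside, z up. Starts on the blue mat (may be absent); grip from above over the origin, across its y
- valve_1: brass valve body, 68 mm long (x): a block 40 x 30 x 30 mm (x, y, z) with a 22 mm round stub at each end and a 20 mm round port on top to 39 mm height; 110 g; origin: centre of the underside, z up. Starts on the blue mat (may be absent); grip from above over the origin, across its y
- manifold: copper-coloured manifold block 68 x 34 x 30 mm (x, y, z) with three brass nipples on top to 38 mm height; 130 g; origin: centre of the underside, z up. Starts on the blue mat (may be absent); grip from above over the origin, across its y
- spout: chromed twin spout: an upright hub 30 mm across and 36 mm high in the middle, with a 20 mm high, 20 mm wide arm to either side, 74 mm over all along x; 90 g; origin: centre of the underside, z up. Starts on the blue mat (may be absent); grip from above over the origin, across its y
- tamper: steel coffee tamper standing on its 58 mm base, 90 mm high; origin centre of the underside. Not part of the job
- descaler: closed white bottle, 64 mm diameter, 170 mm high; origin centre of the underside. Not part of the job
- portafilter: portafilter, steel head 68 mm across and 30 mm high with a dark wooden handle, about 200 mm long along its y; origin under the centre of the head. Not part of the job
- basket_2: steel filter basket lying upside down like a small closed drum: 26 mm high, body 53 mm across, 60 mm over the 3 mm thick rim at the bottom; round, so grip it along any diameter; 60 g; origin: centre of the underside, z up. Starts on the blue mat (may be absent); grip from above over the origin, across its y
- valve_2: brass valve body, 68 mm long (x): a block 40 x 30 x 30 mm (x, y, z) with a 22 mm round stub at each end and a 20 mm round port on top to 39 mm height; 110 g; origin: centre of the underside, z up. Starts on the blue mat (may be absent); grip from above over the origin, across its y
Not all that is in view belongs to the job. Leave any purple look-alike of the valve_1 alone.

How it is judged:
On the way, in this order (a step that is already met when the one before it is completed fails the run):
1. every part that is there lies in the tray while the tray stands on the bench (x of basket_1 in the frame of tray between -0.132 and 0.132 m and y of basket_1 in the frame of tray between -0.098 and 0.098 m and z of basket_1 in the frame of tray between -0.005 and 0.05 m and x of basket_2 in the frame of tray between -0.132 and 0.132 m and y of basket_2 in the frame of tray between -0.098 and 0.098 m and z of basket_2 in the frame of tray between -0.005 and 0.05 m and x of valve_1 in the frame of tray between -0.132 and 0.132 m and y of valve_1 in the frame of tray between -0.098 and 0.098 m and z of valve_1 in the frame of tray between -0.005 and 0.05 m and x of valve_2 in the frame of tray between -0.132 and 0.132 m and y of valve_2 in the frame of tray between -0.098 and 0.098 m and z of valve_2 in the frame of tray between -0.005 and 0.05 m and x of manifold in the frame of tray between -0.132 and 0.132 m and y of manifold in the frame of tray between -0.098 and 0.098 m and z of manifold in the frame of tray between -0.005 and 0.05 m and x of spout in the frame of tray between -0.132 and 0.132 m and y of spout in the frame of tray between -0.098 and 0.098 m and z of spout in the frame of tray between -0.005 and 0.05 m and height (world z) of tray below 0.008 m and angle between tray's own z axis and vertical below 0.05 rad), for 0.2 s.
2. the tray stands squarely on the dryer's deck with every part in it (x of basket_1 in the frame of tray between -0.132 and 0.132 m and y of basket_1 in the frame of tray between -0.098 and 0.098 m and z of basket_1 in the frame of tray between -0.005 and 0.05 m and x of basket_2 in the frame of tray between -0.132 and 0.132 m and y of basket_2 in the frame of tray between -0.098 and 0.098 m and z of basket_2 in the frame of tray between -0.005 and 0.05 m and x of valve_1 in the frame of tray between -0.132 and 0.132 m and y of valve_1 in the frame of tray between -0.098 and 0.098 m and z of valve_1 in the frame of tray between -0.005 and 0.05 m and x of valve_2 in the frame of tray between -0.132 and 0.132 m and y of valve_2 in the frame of tray between -0.098 and 0.098 m and z of valve_2 in the frame of tray between -0.005 and 0.05 m and x of manifold in the frame of tray between -0.132 and 0.132 m and y of manifold in the frame of tray between -0.098 and 0.098 m and z of manifold in the frame of tray between -0.005 and 0.05 m and x of spout in the frame of tray between -0.132 and 0.132 m and y of spout in the frame of tray between -0.098 and 0.098 m and z of spout in the frame of tray between -0.005 and 0.05 m and x of tray in the frame of deck between -0.025 and 0.025 m and y of tray in the frame of deck between -0.025 and 0.025 m and z of tray in the frame of deck between -0.005 and 0.005 m and angle between the x axis of tray and the x axis of dryer, either way round below 0.15 rad and angle between tray's own z axis and vertical below 0.05 rad), for 0.3 s.
3. the dryer's switch is slid fully on (value of joint switch above 0.013 m), for 0.2 s.
At the end, for the whole second after the job is handed in: every part that is there lies inside the tray; the tray stands flat on the dryer's deck, within 25 mm of the deck's middle each way and within 0.15 rad (9 degrees) of lengthwise; the switch is at least 13 of its 16 mm over; all at rest (all of step 2 and value of joint switch above 0.013 m and linear speed of tray below 0.02 m/s and linear speed of each of basket_1, basket_2, valve_1, valve_2, manifold, spout below 0.03 m/s); the robot touches nothing.
It fails at once if the tray is tilted more than 0.3 rad (17 degrees) (angle between tray's own z axis and vertical above 0.3 rad).
It fails at once if the tamper, bottle or portafilter is moved more than 30 mm (distance of any of tamper, descaler, portafilter from where it was at the start of the episode above 0.03 m).
Of basket_1, valve_1, manifold, valve_2, spout, basket_2 only 4 to 6 are there at a start; the rules pass over those that are not, and their reading is None.
At some moment in a run one of basket_1, basket_2, valve_1, valve_2, manifold, spout may be knocked a few centimetres aside while the robot is not near it.
Once in a run the grip may slacken for a moment while it holds something.
It also fails if it takes over 210 s, if anything falls off the work surface, if the arm or the gripper's body presses on something with over 40 N, if the wrist force passes 120 N, or if a joint passes its speed limit or range.

### The arm

A 7-joint arm with a two-finger parallel gripper is mounted at the origin on the work surface. World frame = base frame: x ahead of the robot, y to its left, z up, the work surface at z = 0. Lengths are in m, angles in rad, forces in N, time in s.
With the tool pointing down it reaches from about 0.425 to 0.925 m from the base axis. Payload 6.8 kg.
Tool frame: the origin (TCP) lies midway between the tips of the shut fingers; the grasp point (between the pads) lies r.grip_point_offset behind it (r.grip_point_offset is the distance from the TCP to the grasp point, in m); z points along the fingers, y is the direction in which the jaws open and shut (so a half turn about z gives the same grasp; the last joint's range is limited). The gripper opens to 85 mm and grips with 20 to 120 N. Pads are 22 mm wide; open, the fingers measure 114 mm over their backs; the gripper's body (76 mm by 85 mm) begins 54 mm behind the grasp point. The pads swing forward as they close: fully open they stand 13 mm farther back than shut.
Start: joints at [1.241, 0.477, 0.022, 1.555, -0.011, 1.109, -0.083], TCP at [0.148, -0.658, 0.231] pointing down, gripper open.
Joint ranges: [-2.96, 2.96], [-0.34, 2.1], [-1.41, 1.46], [0.24, 2.44], [-1.37, 4.51], [0.17, 1.92], [-2.96, 2.96]. Speed limits (rad/s): [2.39, 2.39, 3.14, 3.14, 3.14, 3.14, 3.14].

### API

Orientations are given as a rotation vector (axis times angle).
In Python, from bench import r gives the robot as it stands. The module is installed in compiled form; this text tells all that it offers.
- The arm moves only by the tool play_rows, never from a script. Its argument "deltas" is a list of rows, each a list of 3 entries, a list of its own where there are three numbers: the finger opening in mm, from 0 to 85.4, then the shift along the tool's x, y, z in mm, then the turn, a rotation vector about the tool's x, y, z in rad. A call has 1 to 8 rows; each row is the pose to reach, as a shift and turn from the pose measured when the call began, along the tool's axes at that moment; what a row does not reach only later rows make up. A row lasts 1/8 s, in which the tool goes at most 62.5 mm and 10.7 degrees, less where a joint would pass 70% of its speed; a pose out of reach is approached as far as the arm can. A call with a gripper value outside its range is refused whole. The fingers move at their own pace and stop on an object; "squeeze" is the grip in N (left out, the last holds). Time passes only in rows, so rows that repeat a pose let the fingers close. It gives the time, the measured TCP pose, the force and the opening at its end, in the units of the state.
- r.get_obs(): the state, without advancing time (a new reading comes with each control period).
- r.grab_frame(name): name is "side" or "top"; returns (picture, depth): 400x640x3 uint8, red, green, blue; 400x640 float32, m along the optical axis (not along the pixel's ray), 0 where there is no reading.
- r.camera_model(name): a dict with "mtx" (3x3 intrinsics, pixels), "rvec" (rotation vector, rad) and "tvec" (3), from world to camera coordinates, as OpenCV has them. Camera axes: x right, y down, z forward; pixel columns grow to the right and rows downward; lengths in m; the calibration is good to about 2 mm. A picture is of the moment at which its call begins. camera_model takes no time and is no camera call.
- r.hand_in(): hands the job in, once; it reports no verdict.
The state is a dict: "clock": time; "joints": joint angles; "qvel": joint speeds; "tau": joint torques, N m; "tcp_pos": TCP position; "orientation": TCP orientation; "contact_force": force on the tool from outside, world axes, zero at the start; "moment": the same for the moment, N m; "grip_width": finger opening in m.
Only numpy, scipy, OpenCV 4.12 (cv2) and the standard library are available. Lean on these libraries where they do the work, as an engineer would, in place of code of your own. Each camera call takes 0.05 s, during which the arm holds its last target. There are 200 camera calls.

## Working session

There is one attempt and no reset: what is moved stays moved. The work goes in short steps, Python scripts to look and compute and a tool call to move; the robot and the scene stay as the last step left them, time stands still between calls to the robot, and variables do not carry over. Pictures are saved under pics/ and viewed, about 12 in all and at most 16, crops included, and the job is handed in when it is done.

Besides the shell and the picture viewer there is one more tool, called after "Emit:" by a JSON object that holds its "fn" and its "kwargs". play_rows: Moves the arm, as the interface text tells. Its arguments: {"type":"object","properties":{"deltas":{"type":"array"},"squeeze":{"type":"number"}},"required":["deltas"]}

```bash
mkdir -p pics
cat > h.py <<'E'
import numpy as np, cv2
from bench import r
from scipy.spatial.transform import Rotation as R
def cam(n):
    m=r.camera_model(n); K=np.array(m['mtx']); Rm=cv2.Rodrigues(np.array(m['rvec'],float))[0]; t=np.array(m['tvec'],float).ravel()
    return K,Rm,t
def ray(n,u,v,z):
    K,Rm,t=cam(n); d=Rm.T@np.linalg.solve(K,[u,v,1.]); c=-Rm.T@t
    return c+d*(z-c[2])/d[2]
def cloud(n,D):
    K,Rm,t=cam(n); v,u=np.mgrid[:D.shape[0],:D.shape[1]]
    P=np.stack([(u-K[0,2])/K[0,0]*D,(v-K[1,2])/K[1,1]*D,D],-1)
    return (P-t)@Rm
def proj(n,p):
    K,Rm,t=cam(n); q=K@(Rm@np.array(p,float)+t); return q[:2]/q[2]
def save(n,f):
    I,D=r.grab_frame(n); cv2.imwrite('pics/'+f+'.png',I[...,::-1]); np.savez('pics/'+f+'.npz',I=I,D=D); return I,D
E
python3 - <<'E'
from h import *
for n in('top','side'):
    save(n,n+'0'); K,Rm,t=cam(n); print(n,-Rm.T@t,Rm[2],K[0,0])
o=r.get_obs(); print(o['tcp_pos'],o['orientation'],R.from_rotvec(o['orientation']).as_matrix().round(3),r.grip_point_offset,o['clock'],o['grip_width'])
E
```

```text
top [0.41413179 0.01407183 1.75237349] [ 0.06984829 -0.00582915 -0.99754059] 466.21285749934754
side [0.09324217 0.75049044 0.98986199] [ 0.35108377 -0.58993271 -0.72713106] 415.07050920419186
[ 0.14838408 -0.65793964  0.23045032] [-3.12073604e+00 -3.47611041e-01  4.61147789e-04] [[ 0.975  0.22  -0.   ]
 [ 0.22  -0.975  0.002]
 [-0.    -0.002 -1.   ]] 0.0187 0.1 0.0853454841569072
```

View pics/top0.png

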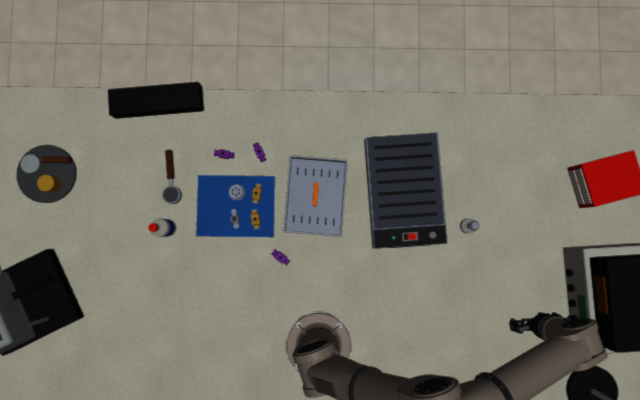

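View pics/side0.png

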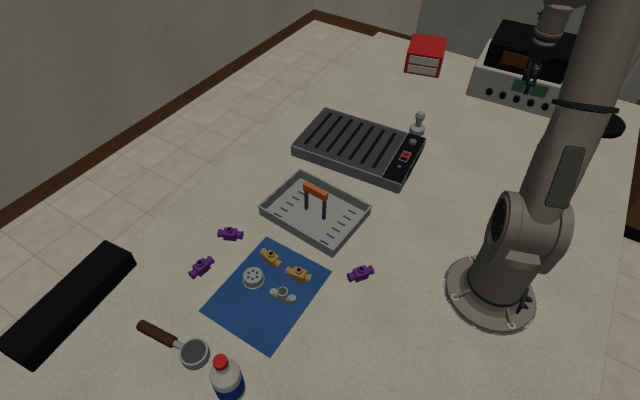

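The top view shows four parts on the blue mat: a basket (236,191), a spout (235,218) and two brass valves (256,193) and (255,219). The purple look-alikes at (224,154), (259,151) and (280,257) lie off the mat. The tray is at (315,196), the dryer at (405,190) with its switch at (410,237). I'll measure these and confirm with an enlarged crop.

```bash
cat > m.py <<'E'
from h import *
import sys
def meas(tag,n='top'):
    z=np.load(f'pics/{tag}.npz'); I,D=z['I'],z['D']; P=cloud(n,D); H=cv2.cvtColor(I,cv2.COLOR_RGB2HSV)
    return I,D,P,H
def rect(mask,n,z,lo=15,name=''):
    c,_=cv2.findContours(mask.astype(np.uint8),cv2.RETR_EXTERNAL,cv2.CHAIN_APPROX_NONE)
    for k in c:
        if cv2.contourArea(k)<lo: continue
        W=np.array([ray(n,u,v,z)[:2] for u,v in k[:,0]]).astype(np.float32)
        q=cv2.minAreaRect(W*1000); print(name,'px',k[:,0].mean(0).round(),'c',np.round(q[0],1),'size',np.round(q[1],1),'ang',round(q[2],1))
E
python3 - <<'E'
from m import *
I,D,P,H=meas('top0'); h,s,v=H[...,0],H[...,1],H[...,2]
print('mat z',np.median(P[178:182,200:220,2]),'bench',np.median(P[100:130,280:340,2]),'deck',np.median(P[150:200,370:374,2]))
m=np.zeros(D.shape,bool); m[165:245,190:280]=1
blue=(h>100)&(h<125)&(s>120)&m
k=np.ones((9,9),np.uint8)
rect(cv2.morphologyEx(blue.astype(np.uint8),cv2.MORPH_CLOSE,np.ones((25,25),np.uint8)),'top',.004,name='mat')
rect(m&(h>10)&(h<30)&(s>100),'top',.025,name='valve')
inner=cv2.erode(cv2.morphologyEx(blue.astype(np.uint8),cv2.MORPH_CLOSE,np.ones((25,25),np.uint8)),np.ones((5,5)))>0
rect(inner&(s<90),'top',.02,name='grey')
t=np.zeros(D.shape,bool); t[140:250,280:352]=1
rect(t&(h>5)&(h<20)&(s>150),'top',.118,name='handle')
tm=t&(P[...,2]>.025)&(P[...,2]<.06); 
rect(cv2.morphologyEx(tm.astype(np.uint8),cv2.MORPH_CLOSE,k),'top',.04,200,'tray')
d=np.zeros(D.shape,bool); d[125:255,358:452]=1
rect(d&(P[...,2]>.045)&(P[...,2]<.08),'top',.06,500,'dryer')
rd=d&((h<6)|(h>174))&(s>150)&(v>80); rect(rd,'top',.068,4,'red')
big=cv2.resize(I[140:270,185:350],None,fx=4.8,fy=4.6,interpolation=cv2.INTER_CUBIC)
cv2.imwrite('pics/crop1.png',big[...,::-1])
z=np.load('pics/side0.npz'); J,E=z['I'],z['D']
a=cv2.resize(J[235:310,235:330],None,fx=4,fy=4,interpolation=cv2.INTER_CUBIC); b=cv2.resize(J[130:190,370:430],None,fx=6,fy=5,interpolation=cv2.INTER_CUBIC)
w=np.zeros((300,a.shape[1]+b.shape[1],3),np.uint8); w[:,:a.shape[1]]=a; w[:,a.shape[1]:]=b
cv2.imwrite('pics/crop2.png',w[...,::-1])
E
```

```text
mat z 0.004577438617474816 bench 2.8303792058594354e-05 deck 0.060399089634754266
mat px [235. 206.] c [506.5 314.8] size [286.2 227.7] ang 89.9
valve px [255. 219.] c [457.2 236.3] size [61.6 27.9] ang 10.7
valve px [256. 193.] c [553.3 235.1] size [59.6 29.6] ang 0.7
grey px [235. 219.] c [457.8 313.5] size [70.6 25.9] ang 1.4
grey px [237. 192.] c [556.5 308.4] size [55.7 55.1] ang 45.9
handle px [315. 194.] c [546.2  15.4] size [13.7 81.4] ang 86.0
tray px [315. 195.] c [546.8  14.3] size [215.8 286. ] ang 86.1
dryer px [406. 190.] c [ 568.9 -314.5] size [410.4 270.4] ang 4.6
red px [412. 236.] c [ 401.  -335.6] size [21.6 28.9] ang 0.7
```

View pics/crop1.png

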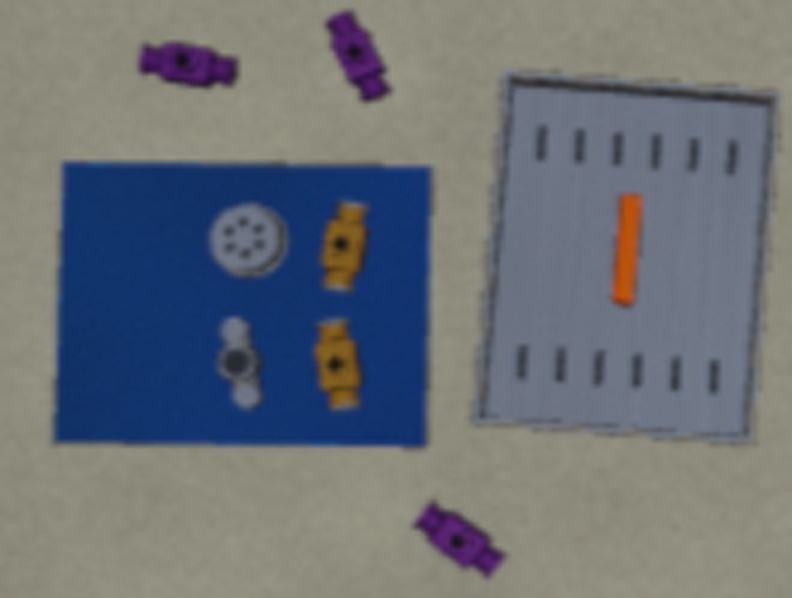

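View pics/crop2.png

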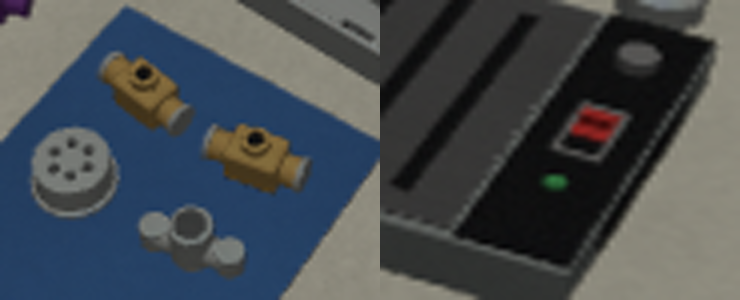

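The crops confirm four parts, with the two brass-coloured valves on the mat; the three purple ones lie off it. The handle axis runs along the tray's length, and the dryer's control strip is at its near end with the ridge towards −y. Next I'll get finer angles and the first move.

```bash
cat >> h.py <<'E'
def go(*wps):
    """wps: (x,y,z mm, yaw deg) -> tool shift/turn"""
    o=r.get_obs(); T=R.from_rotvec(o['orientation']); p=np.array(o['tcp_pos'])*1000
    print('tcp',p.round(1),'yaw',np.degrees(np.arctan2(*T.as_matrix()[[1,0],0])).round(1),'F',np.round(o['contact_force'],1),'g',round(o['grip_width']*1000,1),'t',round(o['clock'],1))
    for w in wps:
        a=np.radians(w[3]); c,s=np.cos(a),np.sin(a); G=R.from_matrix(np.array([[c,s,0],[s,-c,0],[0,0,-1.]]))
        print(w,'->',T.inv().apply(np.array(w[:3])-p).round(1).tolist(),(T.inv()*G).as_rotvec().round(3).tolist())
E
cat >> m.py <<'E'
def axes(mask,n,z,lo=15,name=''):
    N,L,S,_=cv2.connectedComponentsWithStats(mask.astype(np.uint8))
    for i in range(1,N):
        if S[i,4]<lo: continue
        v,u=np.nonzero(L==i); W=np.array([ray(n,a,b,z)[:2] for a,b in zip(u,v)])*1000
        c=W.mean(0); w,V=np.linalg.eigh(np.cov((W-c).T)); d=V[:,1]*np.sign(V[0,1]+1e-9)
        print(name,n,'px',u.mean().round(),v.mean().round(),'c',c.round(1),'std',np.sqrt(w).round(1),'yaw',np.degrees(np.arctan2(d[1],d[0])).round(1))
def parts(tag,n):
    I,D,P,H=meas(tag,n); h,s,v=[H[...,i].astype(int) for i in range(3)]
    mat=(P[...,0]>.395)&(P[...,0]<.615)&(P[...,1]>.175)&(P[...,1]<.455)&(P[...,2]<.06)
    g=(h>10)&(h<30)&(s>100)
    axes(mat&g,n,.022,name='valve')
    axes(mat&(s<110)&~g&(P[...,2]>.009),n,.02,name='grey')
E
python3 - <<'E'
from m import *
parts('top0','top'); parts('side0','side')
go((500,-350,250,0),(550,100,200,-8))
E
```

```text
valve top px 256.0 193.0 c [553.1 234.6] std [ 7.6 16.9] yaw -8.6
valve top px 255.0 219.0 c [457. 237.] std [ 7.5 16.8] yaw 10.8
grey top px 236.0 192.0 c [558.2 309.5] std [14.1 14.4] yaw -75.9
grey top px 235.0 218.0 c [457.8 312.3] std [ 6.6 19.5] yaw 11.9
grey top px 256.0 212.0 c [483.6 235.3] std [ 5.4 13.5] yaw 43.1
valve side px 270.0 257.0 c [554.6 237. ] std [ 9.7 16.8] yaw -16.5
valve side px 298.0 274.0 c [457.9 240.4] std [10.8 16.5] yaw 4.5
grey side px 263.0 250.0 c [586.8 226.8] std [5.2 9.9] yaw 66.1
grey side px 280.0 264.0 c [520.9 239.7] std [4.4 9. ] yaw -68.7
grey side px 253.0 277.0 c [556.9 312.7] std [13.9 17.3] yaw -39.5
grey side px 287.0 269.0 c [492.6 242.7] std [2.6 9.1] yaw -80.5
grey side px 310.0 278.0 c [424.3 232.4] std [2.8 8.1] yaw -72.9
grey side px 283.0 295.0 c [457.7 314.2] std [ 9.9 19.1] yaw 5.2
tcp [ 148.4 -657.9  230.5] yaw 12.7 F [ 0.6  0.5 -0.1] g 85.3 t 0.1
(500, -350, 250, 0) -> [410.8, -223.1, -19.2] [-0.002, 0.0, 0.222]
(550, 100, 200, -8) -> [558.6, -650.9, 31.4] [-0.002, 0.0, 0.361]
```

Emit:
{"fn": "play_rows", "kwargs": {"deltas": [[85,[51,-28,-2],[0,0,0.03]],[85,[103,-56,-5],[0,0,0.06]],[85,[154,-84,-7],[0,0,0.09]],[85,[205,-112,-10],[0,0,0.12]],[85,[257,-140,-12],[0,0,0.15]],[85,[308,-168,-15],[0,0,0.18]],[85,[360,-196,-17],[0,0,0.21]],[85,[411,-223,-19],[0,0,0.222]]]}}

```text
clock: 1.1
tcp_pos: [0.5013, -0.3484, 0.2496]
orientation: [-3.14, 0.001, 0.001]
contact_force: [0.8, -0.2, -0.4]
grip_width: 0.0846
```

```bash
python3 -c "
from h import *
go((540,60,180,-8.6),(553,235,120,-8.6))"
```

```text
tcp [ 501.3 -348.4  249.6] yaw -0.0 F [ 0.8 -0.2 -0.4] g 84.6 t 1.1
(540, 60, 180, -8.6) -> [38.4, -408.3, 70.2] [-0.002, 0.001, 0.149]
(553, 235, 120, -8.6) -> [51.4, -583.3, 130.5] [-0.002, 0.001, 0.149]
```

Emit:
{"fn": "play_rows", "kwargs": {"deltas": [[55,[6,-60,8],[0,0,0.02]],[55,[12,-120,16],[0,0,0.05]],[55,[18,-180,25],[0,0,0.08]],[55,[24,-240,35],[0,0,0.11]],[55,[30,-300,45],[0,0,0.14]],[55,[36,-360,58],[0,0,0.149]],[55,[42,-420,70],[0,0,0.149]],[55,[46,-480,85],[0,0,0.149]]]}}

```text
clock: 2.1
tcp_pos: [0.5476, 0.1334, 0.165]
orientation: [-3.131, 0.236, 0.001]
contact_force: [-0.1, -1.1, 0.3]
grip_width: 0.0553
```

```bash
python3 -c "
from h import *
go((553.5,235.5,60,-8.6),(553.5,235.5,10,-8.6))"
```

```text
tcp [547.6 133.4 165. ] yaw -8.6 F [-0.1 -1.1  0.3] g 55.3 t 2.1
(553.5, 235.5, 60, -8.6) -> [-9.4, -101.7, 105.1] [-0.002, 0.001, -0.0]
(553.5, 235.5, 10, -8.6) -> [-9.4, -101.6, 155.1] [-0.002, 0.001, -0.0]
```

Emit:
{"fn": "play_rows", "kwargs": {"deltas": [[55,[-5,-50,30],[0,0,0]],[55,[-9,-101,60],[0,0,0]],[55,[-9,-101.7,105],[0,0,0]],[55,[-9.4,-101.7,140],[0,0,0]],[55,[-9.4,-101.7,155],[0,0,0]],[20,[-9.4,-101.7,155],[0,0,0]],[20,[-9.4,-101.7,155],[0,0,0]],[20,[-9.4,-101.7,155],[0,0,0]]], "squeeze": 45}}

```text
clock: 3.1
tcp_pos: [0.5544, 0.2359, 0.0115]
orientation: [-3.13, 0.236, -0.002]
contact_force: [-0.2, -0.4, -1.6]
grip_width: 0.0293
```

```bash
python3 -c "
from h import *
go((553.5,235.5,160,-8.6),(641.6,56.4,160,-3.9),(641.6,56.4,12,-3.9))"
```

```text
tcp [554.4 235.9  11.5] yaw -8.6 F [-0.2 -0.4 -1.6] g 29.3 t 3.1
(553.5, 235.5, 160, -8.6) -> [-0.7, 0.1, -148.5] [-0.003, -0.001, -0.0]
(641.6, 56.4, 160, -3.9) -> [113.3, 163.9, -148.8] [-0.003, -0.001, -0.082]
(641.6, 56.4, 12, -3.9) -> [113.1, 164.3, -0.8] [-0.003, -0.001, -0.082]
```

Emit:
{"fn": "play_rows", "kwargs": {"deltas": [[20,[0,0,-40],[0,0,0]],[20,[0,0,-90],[0,0,0]],[20,[10,15,-120],[0,0,-0.02]],[20,[35,50,-120],[0,0,-0.05]],[20,[65,95,-120],[0,0,-0.082]],[20,[95,135,-115],[0,0,-0.082]],[20,[113,164,-95],[0,0,-0.082]],[20,[113,164,-60],[0,0,-0.082]]]}}

```text
clock: 4.1
tcp_pos: [0.6444, 0.0515, 0.0726]
orientation: [-3.138, 0.118, -0.011]
contact_force: [0.4, -0.5, -1.7]
grip_width: 0.0287
```

```bash
python3 -c "
from h import *
go((641.6,56.4,13,-3.9))"
```

```text
tcp [644.4  51.5  72.6] yaw -4.3 F [ 0.4 -0.5 -1.7] g 28.7 t 4.1
(641.6, 56.4, 13, -3.9) -> [-3.5, -4.6, 59.6] [-0.001, -0.007, -0.007]
```

Emit:
{"fn": "play_rows", "kwargs": {"deltas": [[20,[-3.5,-4.6,25],[0,0,0]],[20,[-3.5,-4.6,50],[0,0,0]],[20,[-3.5,-4.6,60],[0,0,0]],[46,[-3.5,-4.6,60],[0,0,0]],[46,[-3.5,-4.6,60],[0,0,0]],[46,[-3.5,-4.6,20],[0,0,0]],[46,[-3.5,-4.6,-35],[0,0,0]],[55,[-3.5,-4.6,-90],[0,0,0]]]}}

```text
clock: 5.1
tcp_pos: [0.6409, 0.0564, 0.1656]
orientation: [-3.138, 0.118, -0.013]
contact_force: [0.3, -0.1, 0.2]
grip_width: 0.0548
```

Run:
```python
from m import *
save('top','top1'); save('side','side1'); parts('top1','top'); parts('side1','side')
go((457.5,237.5,160,10.8),(457.5,237.5,80,10.8),(457.5,237.5,10,10.8))
```

```text
valve top px 255.0 219.0 c [457.  237.1] std [ 7.4 16.7] yaw 10.8
grey top px 236.0 192.0 c [557.9 308.6] std [13.9 14.7] yaw 60.4
grey top px 235.0 218.0 c [458.1 312.4] std [ 6.7 19.5] yaw 11.6
grey top px 256.0 212.0 c [483.5 234.3] std [ 4.7 13.5] yaw 39.7
valve side px 298.0 274.0 c [457.8 240.4] std [10.8 16.4] yaw 3.9
grey side px 253.0 277.0 c [557.3 313.1] std [14.1 17.1] yaw -46.7
grey side px 287.0 270.0 c [492.2 243.4] std [2.9 9.4] yaw -77.4
grey side px 310.0 278.0 c [424.1 232.6] std [2.7 8.1] yaw -73.7
grey side px 283.0 295.0 c [457.6 314.3] std [ 9.9 19.5] yaw 5.6
tcp [645.3  57.3 171.4] yaw -4.3 F [0.9 0.3 0.3] g 54.9 t 5.2
(457.5, 237.5, 160, 10.8) -> [-201.1, -165.4, 8.0] [-0.002, -0.021, -0.264]
(457.5, 237.5, 80, 10.8) -> [-202.7, -165.1, 87.9] [-0.002, -0.021, -0.264]
(457.5, 237.5, 10, 10.8) -> [-204.2, -164.8, 157.9] [-0.002, -0.021, -0.264]
```

Emit:
{"fn": "play_rows", "kwargs": {"deltas": [[55,[-45,-37,5],[0,-0.02,-0.06]],[55,[-90,-74,10],[0,-0.02,-0.12]],[55,[-135,-111,20],[0,-0.02,-0.18]],[55,[-180,-148,40],[0,-0.02,-0.24]],[55,[-203,-165,75],[-0.002,-0.021,-0.264]],[55,[-203.5,-165,115],[-0.002,-0.021,-0.264]],[55,[-204.2,-164.8,150],[-0.002,-0.021,-0.264]],[55,[-204.2,-164.8,158],[-0.002,-0.021,-0.264]]]}}

```text
clock: 6.2
tcp_pos: [0.4566, 0.237, 0.0088]
orientation: [3.126, 0.296, -0.003]
contact_force: [-0.1, -0.2, -0.0]
grip_width: 0.0548
```

```bash
python3 -c "
from h import *
go((457.5,237.5,10,10.8))"
```

```text
tcp [456.6 237.    8.8] yaw 10.8 F [-0.1 -0.2 -0. ] g 54.8 t 6.2
(457.5, 237.5, 10, 10.8) -> [1.0, -0.3, -1.2] [0.001, 0.002, 0.0]
```

Emit:
{"fn": "play_rows", "kwargs": {"deltas": [[20,[1,0,-1],[0,0,0]],[20,[1,0,-1],[0,0,0]],[20,[1,0,-1],[0,0,0]],[20,[1,0,-40],[0,0,0]],[20,[1,0,-90],[0,0,0]],[20,[-2,30,-130],[0,0,0.03]],[20,[-15,80,-145],[0,0,0.08]],[20,[-27,130,-145],[0,0,0.13]]]}}

```text
clock: 7.2
tcp_pos: [0.4557, 0.1035, 0.1561]
orientation: [3.139, 0.091, 0.004]
contact_force: [1.2, 0.2, -1.0]
grip_width: 0.0292
```

```bash
python3 -c "
from h import *
go((451.4,-26.8,140,-3.9),(451.4,-26.8,13,-3.9))"
```

```text
tcp [455.7 103.5 156.1] yaw 3.3 F [ 1.2  0.2 -1. ] g 29.2 t 7.2
(451.4, -26.8, 140, -3.9) -> [-11.8, 129.8, 16.3] [0.001, -0.002, 0.126]
(451.4, -26.8, 13, -3.9) -> [-12.1, 129.6, 143.3] [0.001, -0.002, 0.126]
```

Emit:
{"fn": "play_rows", "kwargs": {"deltas": [[20,[-4,45,0],[0,0,0.05]],[20,[-8,90,5],[0,0,0.1]],[20,[-12,130,16],[0,0,0.126]],[20,[-12,130,55],[0,0,0.126]],[20,[-12,129.6,95],[0,0,0.126]],[20,[-12,129.6,130],[0,0,0.126]],[20,[-12,129.6,143],[0,0,0.126]],[20,[-12,129.6,143],[0,0,0.126]]]}}

```text
clock: 8.2
tcp_pos: [0.4515, -0.0267, 0.0133]
orientation: [3.139, -0.107, 0.003]
contact_force: [-0.4, 1.3, -0.1]
grip_width: 0.029
```

Emit:
{"fn": "play_rows", "kwargs": {"deltas": [[46,[0,0,0],[0,0,0]],[46,[0,0,0],[0,0,0]],[46,[0,0,-40],[0,0,0]],[55,[0,0,-100],[0,0,0]],[55,[0,-30,-140],[0,0,0]],[55,[0,-80,-145],[0,0,-0.05]],[55,[0,-140,-145],[0,0,-0.12]],[55,[0,-180,-145],[0,0,-0.2]]]}}

```text
clock: 9.2
tcp_pos: [0.4637, 0.156, 0.1596]
orientation: [3.134, 0.214, 0.007]
contact_force: [0.2, -0.5, -0.5]
grip_width: 0.0547
```

Run:
```python
from m import *
save('top','top2');parts('top2','top')
go((457.7,313,160,11.7),(457.7,313,80,11.7),(457.7,313,10,11.7))
```

```text
grey top px 236.0 192.0 c [557.9 308.7] std [14.  14.8] yaw 63.7
grey top px 235.0 218.0 c [458.4 312.5] std [ 6.8 19.3] yaw 11.5
tcp [463.7 161.5 159.9] yaw 8.3 F [0.7 4.2 1. ] g 54.8 t 9.2
(457.7, 313, 160, 11.7) -> [15.9, -150.7, 0.5] [-0.003, -0.006, -0.059]
(457.7, 313, 80, 11.7) -> [15.4, -150.5, 80.5] [-0.003, -0.006, -0.059]
(457.7, 313, 10, 11.7) -> [15.0, -150.3, 150.5] [-0.003, -0.006, -0.059]
```

Emit:
{"fn": "play_rows", "kwargs": {"deltas": [[55,[5,-50,0],[0,0,-0.02]],[55,[10,-100,10],[0,0,-0.04]],[55,[15,-150,40],[0,-0.006,-0.059]],[55,[15,-150,85],[0,-0.006,-0.059]],[55,[15,-150,125],[0,-0.006,-0.059]],[55,[15,-150,148],[0,-0.006,-0.059]],[55,[15,-150,150],[0,-0.006,-0.059]],[20,[15,-150,150],[0,-0.006,-0.059]]]}}

```text
clock: 10.25
tcp_pos: [0.4584, 0.3131, 0.0117]
orientation: [-3.122, -0.319, -0.002]
contact_force: [0.4, 0.6, 0.5]
grip_width: 0.0383
```

Emit:
{"fn": "play_rows", "kwargs": {"deltas": [[20,[0,0,0],[0,0,0]],[20,[0,0,0],[0,0,0]],[20,[0,0,-40],[0,0,0]],[20,[0,0,-95],[0,0,0]],[20,[-5,30,-140],[0,0,0.05]],[20,[-15,80,-145],[0,0,0.12]],[20,[-30,130,-145],[0,0,0.18]],[20,[-38,180,-140],[0,0,0.25]]]}}

```text
clock: 11.25
tcp_pos: [0.4573, 0.1269, 0.1518]
orientation: [-3.137, 0.076, -0.004]
contact_force: [0.7, -0.2, -0.5]
grip_width: 0.0288
```

```bash
python3 -c "
from h import *
go((458,69,80,-3.9),(458,69,13,-3.9))"
```

```text
tcp [457.3 126.9 151.8] yaw -2.8 F [ 0.7 -0.2 -0.5] g 28.8 t 11.2
(458, 69, 80, -3.9) -> [3.3, 58.1, 71.6] [-0.004, -0.002, 0.02]
(458, 69, 13, -3.9) -> [3.2, 58.4, 138.6] [-0.004, -0.002, 0.02]
```

Emit:
{"fn": "play_rows", "kwargs": {"deltas": [[20,[3,45,5],[0,0,0.02]],[20,[3,58,35],[0,0,0.02]],[20,[3,58,75],[0,0,0.02]],[20,[3,58,115],[0,0,0.02]],[20,[3,58.4,136],[0,0,0.02]],[20,[3,58.4,139],[0,0,0.02]],[46,[3,58.4,139],[0,0,0.02]],[46,[3,58.4,139],[0,0,0.02]]]}}

```text
clock: 12.25
tcp_pos: [0.4584, 0.0691, 0.0132]
orientation: [-3.135, 0.108, -0.006]
contact_force: [0.1, 0.1, 0.4]
grip_width: 0.0459
```

Emit:
{"fn": "play_rows", "kwargs": {"deltas": [[46,[0,0,-40],[0,0,0]],[55,[0,0,-95],[0,0,0]],[75,[5,-40,-140],[0,0,0]],[75,[30,-90,-150],[0,0,0]],[75,[55,-140,-150],[0,0,0]],[75,[75,-190,-150],[0,0,0]],[75,[75,-190,-150],[0,0,0]]]}}

```text
clock: 13.12
tcp_pos: [0.5461, 0.2579, 0.165]
orientation: [-3.132, 0.099, -0.008]
contact_force: [-0.5, -0.9, 1.3]
grip_width: 0.0751
```

Run:
```python
from m import *
save('top','top3');save('side','side3');parts('top3','top');parts('side3','side')
go((558,309.5,160,0),(558,309.5,80,0),(558,309.5,12,0))
```

```text
grey side px 253.0 277.0 c [557.  313.1] std [14.  17.3] yaw -41.3
tcp [545.3 252.8 164.2] yaw -3.9 F [-0.5 -0.4 -1. ] g 74.5 t 13.2
(558, 309.5, 160, 0) -> [8.8, -57.4, 4.5] [-0.004, -0.003, -0.068]
(558, 309.5, 80, 0) -> [8.6, -57.1, 84.5] [-0.004, -0.003, -0.068]
(558, 309.5, 12, 0) -> [8.4, -56.8, 152.5] [-0.004, -0.003, -0.068]
```

Emit:
{"fn": "play_rows", "kwargs": {"deltas": [[75,[8,-57,20],[0,0,-0.068]],[75,[8.5,-57,60],[0,0,-0.068]],[75,[8.5,-57,105],[0,0,-0.068]],[75,[8.4,-57,140],[0,0,-0.068]],[75,[8.4,-57,152],[0,0,-0.068]],[40,[8.4,-57,152],[0,0,-0.068]],[40,[8.4,-57,152],[0,0,-0.068]],[40,[8.4,-57,152],[0,0,-0.068]]], "squeeze": 35}}

```text
clock: 14.22
tcp_pos: [0.559, 0.31, 0.014]
orientation: [-3.137, 0.0, -0.009]
contact_force: [-0.4, -0.0, -0.3]
grip_width: 0.0519
```

Emit:
{"fn": "play_rows", "kwargs": {"deltas": [[40,[0,0,-40],[0,0,0]],[40,[0,0,-95],[0,0,0]],[40,[10,35,-140],[0,0,0.01]],[40,[24,85,-150],[0,0,0.03]],[40,[36,135,-150],[0,0,0.068]],[40,[46,185,-150],[0,0,0.068]],[40,[56,235,-150],[0,0,0.068]],[40,[66,285,-150],[0,0,0.068]]]}}

```text
clock: 15.22
tcp_pos: [0.6245, 0.0227, 0.1639]
orientation: [-3.135, 0.106, -0.011]
contact_force: [0.7, -0.5, 0.4]
grip_width: 0.0517
```

```bash
python3 -c "
from h import *
go((635,-39.4,80,-3.9),(635,-39.4,15,-3.9))"
```

```text
tcp [624.5  22.7 163.9] yaw -3.9 F [ 0.7 -0.5  0.4] g 51.7 t 15.2
(635, -39.4, 80, -3.9) -> [14.2, 61.7, 83.7] [-0.005, -0.007, 0.0]
(635, -39.4, 15, -3.9) -> [13.7, 62.0, 148.7] [-0.005, -0.007, 0.0]
```

Emit:
{"fn": "play_rows", "kwargs": {"deltas": [[40,[7,45,0],[0,0,0]],[40,[14,62,20],[0,0,0]],[40,[14,62,65],[-0.005,-0.007,0]],[40,[14,62,110],[-0.005,-0.007,0]],[40,[14,62,142],[-0.005,-0.007,0]],[40,[14,62,149],[-0.005,-0.007,0]],[64,[14,62,149],[-0.005,-0.007,0]],[64,[14,62,149],[-0.005,-0.007,0]]]}}

```text
clock: 16.23
tcp_pos: [0.6358, -0.0388, 0.0154]
orientation: [-3.139, 0.105, -0.001]
contact_force: [-0.4, -0.1, 0.6]
grip_width: 0.064
```

Emit:
{"fn": "play_rows", "kwargs": {"deltas": [[64,[0,0,-30],[0,0,0]],[64,[0,0,-80],[0,0,0]],[60,[0,0,-140],[0,0,0]],[60,[0,0,-190],[0,0,0]],[60,[0,-50,-210],[0,0,0]],[60,[0,-110,-220],[0,0,0]],[60,[0,-170,-220],[0,0,0]],[60,[0,-220,-220],[0,0,0]]]}}

```text
clock: 17.23
tcp_pos: [0.6502, 0.1837, 0.2368]
orientation: [-3.138, 0.103, -0.004]
contact_force: [0.8, -0.7, -0.6]
grip_width: 0.0602
```

Run:
```python
from m import *
I,D=save('top','top4')
cv2.imwrite('pics/crop4.png',cv2.resize(I[120:260,185:455],None,fx=2.9,fy=2.9,interpolation=cv2.INTER_CUBIC)[...,::-1])
I,D,P,H=meas('top4'); h,s,v=H[...,0],H[...,1],H[...,2]
t=np.zeros(D.shape,bool); t[140:250,280:352]=1
rect(t&(h>5)&(h<20)&(s>150)&(P[...,2]>.07),'top',.118,name='handle')
axes(t&(h>5)&(h<20)&(s>150)&(P[...,2]>.07),'top',.118,name='handle')
tm=t&(P[...,2]>.025)&(P[...,2]<.06); rect(cv2.morphologyEx(tm.astype(np.uint8),cv2.MORPH_CLOSE,np.ones((9,9),np.uint8)),'top',.04,200,'tray')
J,E=save('side','side4')
P=cloud('side',E);H=cv2.cvtColor(J,cv2.COLOR_RGB2HSV); m=(H[...,0]<20)&(H[...,0]>3)&(H[...,1]>130)&(P[...,2]>.06)&(P[...,2]<.14)&(abs(P[...,0]-.546)<.08)&(abs(P[...,1])<.08)
v,u=np.nonzero(m); W=P[m]; top=W[:,2]>.113; print('side handle cloud',W.mean(0),W[top].mean(0),top.sum())
```

```text
handle px [315. 194.] c [546.2  15.4] size [13.7 81.4] ang 86.0
handle top px 315.0 194.0 c [544.8  15.6] std [ 4.  23.6] yaw -3.2
tray px [325. 187.] c [546.8  14.2] size [215.8 286. ] ang 86.1
side handle cloud [0.54324814 0.02160245 0.11050649] [0.54265204 0.01937222 0.1177339 ] 128
```

View pics/crop4.png

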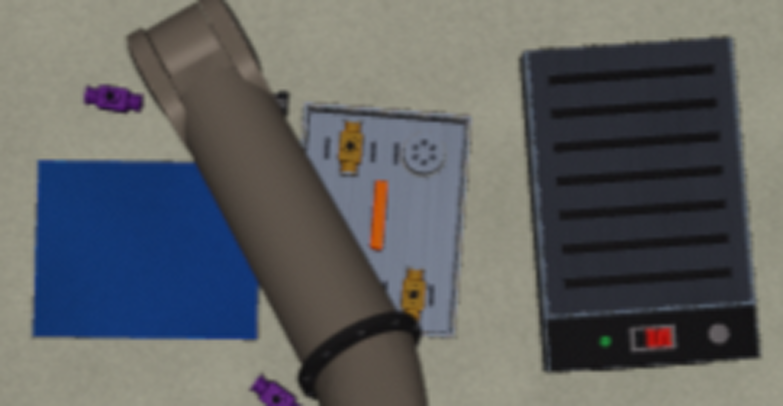

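Run:
```python
from m import *
J=np.load('pics/side4.npz')['I']
cv2.imwrite('pics/crop5.png',cv2.resize(J[165:290,200:380],None,fx=4,fy=4,interpolation=cv2.INTER_CUBIC)[...,::-1])
go((546,15.5,190,-3.9),(546,15.5,88,-3.9))
```

```text
tcp [648.6 189.9 236.6] yaw -3.2 F [0.4 0.6 0. ] g 60.1 t 17.3
(546, 15.5, 190, -3.9) -> [-92.6, 180.2, 45.4] [-0.006, -0.001, 0.011]
(546, 15.5, 88, -3.9) -> [-92.7, 180.9, 147.4] [-0.006, -0.001, 0.011]
```

View pics/crop5.png

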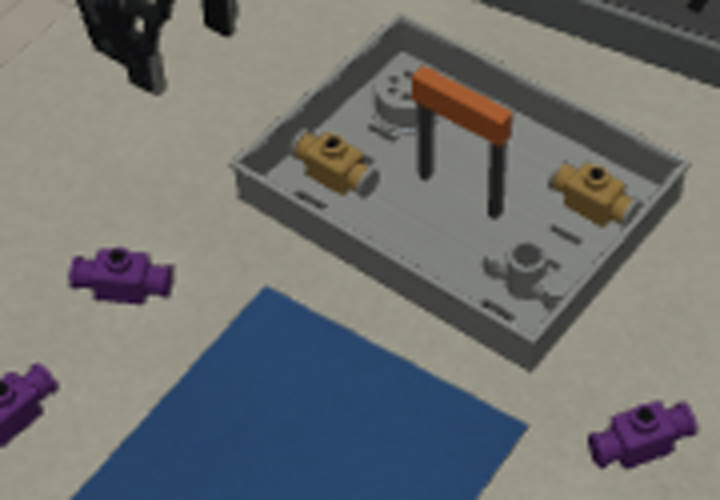

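All four parts are in the tray and the mat is empty. In the crop, the basket is at (400,95), the valves at (335,160) and (595,190), and the spout at (525,270). Now I'll go to the handle.

Emit:
{"fn": "play_rows", "kwargs": {"deltas": [[50,[-23,45,5],[0,0,0]],[50,[-46,90,10],[0,0,0]],[50,[-70,135,20],[0,0,0.01]],[50,[-93,180,35],[-0.006,0,0.011]],[50,[-93,181,50],[-0.006,0,0.011]],[50,[-93,181,80],[-0.006,0,0.011]],[50,[-93,181,100],[-0.006,0,0.011]]]}}

```text
clock: 18.2
tcp_pos: [0.5457, 0.0158, 0.1347]
orientation: [-3.139, 0.105, -0.002]
contact_force: [0.6, -0.2, 0.4]
grip_width: 0.0499
```

```bash
python3 -c "
from h import *
go((546,15.5,88,-3.9))"
```

```text
tcp [545.7  15.8 134.7] yaw -3.8 F [ 0.6 -0.2  0.4] g 49.9 t 18.2
(546, 15.5, 88, -3.9) -> [0.2, 0.3, 46.7] [-0.001, -0.001, 0.001]
```

Emit:
{"fn": "play_rows", "kwargs": {"deltas": [[45,[0,0,25],[0,0,0]],[40,[0,0,45],[0,0,0]],[32,[0,0,46.7],[0,0,0]],[24,[0,0,46.7],[0,0,0]],[5,[0,0,46.7],[0,0,0]],[5,[0,0,46.7],[0,0,0]],[5,[0,0,46.7],[0,0,0]],[5,[0,0,46.7],[0,0,0]]], "squeeze": 110}}

```text
clock: 19.2
tcp_pos: [0.5468, 0.0167, 0.0894]
orientation: [-3.138, 0.105, -0.006]
contact_force: [-1.2, 3.2, 6.3]
grip_width: 0.0146
```

Emit:
{"fn": "play_rows", "kwargs": {"deltas": [[5,[0,0,-2],[0,0,0]],[5,[0,0,-5],[0,0,0]],[5,[0,0,-12],[0,0,0]],[5,[0,0,-22],[0,0,0]],[5,[0,0,-36],[0,0,0]],[5,[0,0,-50],[0,0,0]],[5,[0,0,-64],[0,0,0]],[5,[0,0,-76],[0,0,0]]]}}

```text
clock: 20.2
tcp_pos: [0.5466, 0.0166, 0.1666]
orientation: [-3.138, 0.105, -0.007]
contact_force: [-1.0, 0.7, -6.9]
grip_width: 0.0141
```

Run:
```python
from m import *
go((602,-312,170,4.6),(602,-312,149,4.6))
J,E=save('side','side6')
P=cloud('side',E);H=cv2.cvtColor(J,cv2.COLOR_RGB2HSV)
cv2.imwrite('pics/crop6.png',cv2.resize(J[130:290,200:440],None,fx=3,fy=3,interpolation=cv2.INTER_CUBIC)[...,::-1])
```

```text
tcp [546.6  16.6 166.6] yaw -3.8 F [-1.   0.7 -6.9] g 14.1 t 20.2
(602, -312, 170, 4.6) -> [77.1, 324.2, -3.8] [-0.002, -0.005, -0.147]
(602, -312, 149, 4.6) -> [77.1, 324.2, 17.2] [-0.002, -0.005, -0.147]
```

View pics/crop6.png

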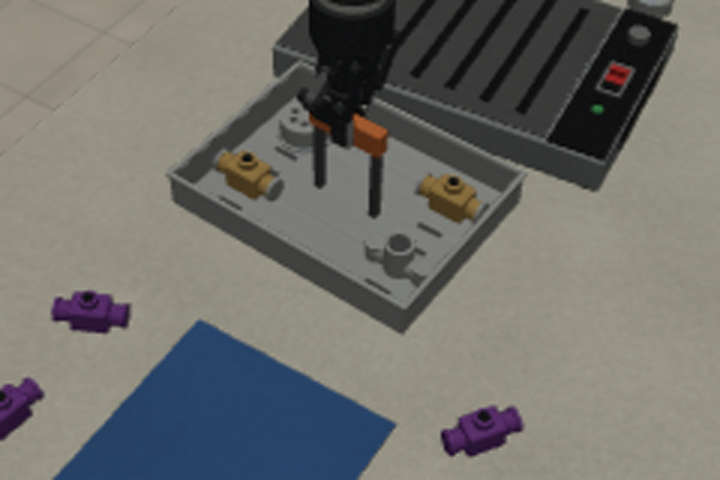

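Lifted level, with all four parts inside. I'll carry it smoothly over the deck.

Emit:
{"fn": "play_rows", "kwargs": {"deltas": [[5,[0,0,-4],[0,0,0]],[5,[2,7,-8],[0,0,-0.005]],[5,[5,22,-10],[0,0,-0.012]],[5,[11,45,-10],[0,0,-0.022]],[5,[18,75,-10],[0,0,-0.035]],[5,[26,108,-10],[0,0,-0.05]],[5,[34,142,-10],[0,0,-0.065]],[5,[42,176,-10],[0,0,-0.08]]]}}

```text
clock: 21.25
tcp_pos: [0.5771, -0.1645, 0.1773]
orientation: [-3.14, -0.02, -0.009]
contact_force: [1.1, 0.8, -7.1]
grip_width: 0.0143
```

```bash
python3 -c "
from h import *
go((602,-312,175,4.6))"
```

```text
tcp [ 577.1 -164.5  177.3] yaw 0.7 F [ 1.1  0.8 -7.1] g 14.3 t 21.2
(602, -312, 175, 4.6) -> [23.0, 147.8, 2.2] [-0.001, -0.006, -0.068]
```

Emit:
{"fn": "play_rows", "kwargs": {"deltas": [[5,[5,32,0],[0,0,-0.015]],[5,[9,62,0],[0,0,-0.03]],[5,[14,90,0],[0,0,-0.045]],[5,[18,114,0],[0,0,-0.058]],[5,[21,132,0],[0,0,-0.068]],[5,[23,143,0],[0,0,-0.068]],[5,[23,148,0],[0,0,-0.068]],[5,[23,148,0],[0,0,-0.068]]]}}

```text
clock: 22.25
tcp_pos: [0.6019, -0.3118, 0.1771]
orientation: [-3.137, -0.127, -0.008]
contact_force: [0.6, -0.1, -6.5]
grip_width: 0.0142
```

Run:
```python
from m import *
go((602,-312,149,4.6))
J,E=save('side','side7'); I,D=save('top','top7')
P=cloud('top',D); 
d=np.zeros(D.shape,bool); d[125:255,358:452]=1
rect(d&(P[...,2]>.105)&(P[...,2]<.142),'top',.125,100,'tray')
a=cv2.resize(J[90:210,260:440],(720,480),interpolation=cv2.INTER_CUBIC)
cv2.imwrite('pics/crop7.png',a[...,::-1])
```

```text
tcp [ 601.9 -311.8  177.1] yaw 4.6 F [ 0.6 -0.1 -6.5] g 14.2 t 22.2
(602, -312, 149, 4.6) -> [-0.1, 0.3, 28.1] [-0.001, -0.005, 0.001]
tray px [398. 206.] c [ 505.8 -277.2] size [70.1 31.4] ang 16.0
tray px [394. 155.] c [ 685.6 -262.6] size [71.2 31.8] ang 0.7
tray px [395. 173.] c [ 602.2 -315.1] size [286.5 217.7] ang 4.6
```

View pics/crop7.png

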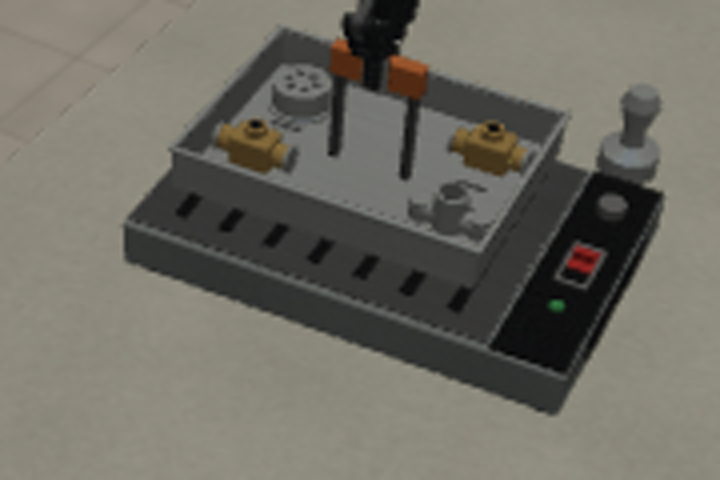

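The tray hangs over the deck, centred to about 3 mm, square, with all four parts inside. Lowering.

Emit:
{"fn": "play_rows", "kwargs": {"deltas": [[5,[0,-2,5],[0,0,0]],[5,[0,-2,11],[0,0,0]],[5,[0,-2,17],[0,0,0]],[5,[0,-2,22],[0,0,0]],[5,[0,-2,25],[0,0,0]],[5,[0,-2,27],[0,0,0]],[5,[0,-2,28],[0,0,0]],[5,[0,-2,28],[0,0,0]]]}}

```text
clock: 23.35
tcp_pos: [0.6022, -0.309, 0.1495]
orientation: [-3.137, -0.129, -0.009]
contact_force: [0.1, 0.4, -5.6]
grip_width: 0.0142
```

Emit:
{"fn": "play_rows", "kwargs": {"deltas": [[5,[0,0,0.8],[0,0,0]],[5,[0,0,1.6],[0,0,0]],[5,[0,0,1.6],[0,0,0]]]}}

```text
clock: 23.72
tcp_pos: [0.6024, -0.309, 0.1494]
orientation: [-3.138, -0.129, -0.01]
contact_force: [-4.1, 1.7, 4.5]
grip_width: 0.0144
```

In contact. Opening and rising.

Emit:
{"fn": "play_rows", "kwargs": {"deltas": [[22,[0,0,0],[0,0,0]],[36,[0,0,0],[0,0,0]],[44,[0,0,0],[0,0,0]],[44,[0,0,-15],[0,0,0]],[44,[0,0,-45],[0,0,0]],[44,[0,0,-90],[0,0,0]],[44,[0,0,-100],[0,0,0]]]}}

```text
clock: 24.6
tcp_pos: [0.6038, -0.3097, 0.2544]
orientation: [3.137, 0.128, 0.02]
contact_force: [-0.7, 0.7, -0.4]
grip_width: 0.0438
```

Run:
```python
from m import *
J,E=save('side','side8'); I,D=save('top','top8')
P=cloud('top',D); H=cv2.cvtColor(I,cv2.COLOR_RGB2HSV)
d=np.zeros(D.shape,bool); d[125:255,358:452]=1
rect(d&(P[...,2]>.088)&(P[...,2]<.125),'top',.1,100,'tray')
rd=d&((H[...,0]<6)|(H[...,0]>174))&(H[...,1]>150)&(H[...,2]>80); rect(rd,'top',.065,4,'red')
for n,A in(('top',D),('side',E)):
    Q=cloud(n,A); m=(abs(Q[...,0]-.4)<.03)&(abs(Q[...,1]+.33)<.04)&(Q[...,2]>.066)&(Q[...,2]<.08); print(n,m.sum(),Q[m].mean(0) if m.any() else '', Q[m].max(0) if m.any() else '')
a=cv2.resize(J[100:200,280:440],(720,450),interpolation=cv2.INTER_CUBIC)
cv2.imwrite('pics/crop8.png',a[...,::-1])
go((398,-375,250,4.6))
```

```text
tray px [391. 176.] c [ 602.1 -311.1] size [286.1 211.9] ang 4.5
red px [411. 236.] c [ 401.  -332.7] size [21.6 21.9] ang 0.7
top 38 [ 0.40494806 -0.32070468  0.06870047] [ 0.429592   -0.29180621  0.07704482]
side 20 [ 0.39945797 -0.33032831  0.06920389] [ 0.42582757 -0.29637744  0.07464175]
tcp [ 602.7 -309.5  251.8] yaw 4.7 F [ 0.1  0.8 -0.6] g 44.1 t 24.7
(398, -375, 250, 4.6) -> [-209.3, 48.6, -0.2] [0.001, -0.01, 0.001]
```

View pics/crop8.png

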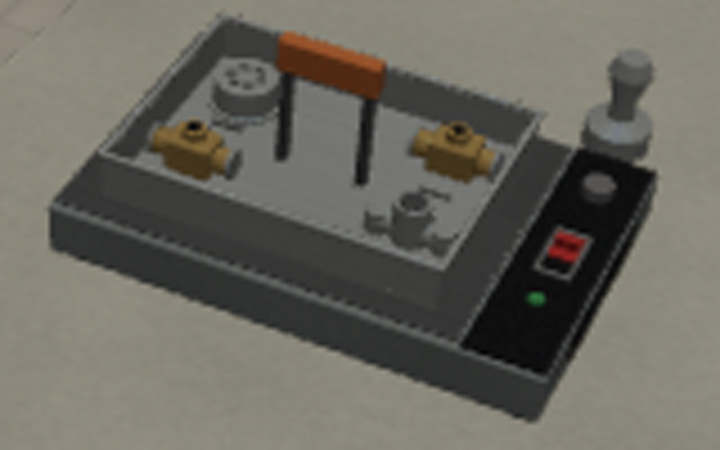

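The tray stands on the deck, 1 mm off centre at 4.5° against the dryer's 4.6°, with all four parts inside and the switch still off. On to the switch with the fingers shut.

```bash
python3 -c "
from h import *
go((400.3,-363.2,240,4.6),(400.3,-363.2,100,4.6))"
```

```text
tcp [ 602.7 -309.5  251.8] yaw 4.7 F [ 0.1  0.8 -0.6] g 44.1 t 24.7
(400.3, -363.2, 240, 4.6) -> [-206.2, 37.0, 9.9] [0.001, -0.01, 0.001]
(400.3, -363.2, 100, 4.6) -> [-207.5, 36.9, 149.8] [0.001, -0.01, 0.001]
```

Emit:
{"fn": "play_rows", "kwargs": {"deltas": [[30,[-50,9,2],[0,-0.01,0]],[20,[-100,18,4],[0,-0.01,0]],[10,[-150,27,7],[0,-0.01,0]],[0,[-195,35,10],[0,-0.01,0]],[0,[-206,37,40],[0,-0.01,0]],[0,[-207,37,90],[0,-0.01,0]],[0,[-207.5,37,140],[0,-0.01,0]],[0,[-207.5,37,150],[0,-0.01,0]]], "squeeze": 40}}

```text
clock: 25.7
tcp_pos: [0.3976, -0.3613, 0.0962]
orientation: [-3.135, -0.128, 0.01]
contact_force: [0.4, -0.2, 1.0]
grip_width: 0.0
```

```bash
python3 -c "
from h import *
go((400.3,-363.2,64.5,4.6),(398.4,-339,64.5,4.6),(397.9,-334,64.5,4.6))"
```

```text
tcp [ 397.6 -361.3   96.2] yaw 4.7 F [ 0.4 -0.2  1. ] g 0.0 t 25.7
(400.3, -363.2, 64.5, 4.6) -> [2.8, 2.3, 31.7] [-0.005, 0.006, 0.002]
(398.4, -339, 64.5, 4.6) -> [2.9, -22.0, 31.8] [-0.005, 0.006, 0.002]
(397.9, -334, 64.5, 4.6) -> [2.8, -27.0, 31.8] [-0.005, 0.006, 0.002]
```

Emit:
{"fn": "play_rows", "kwargs": {"deltas": [[0,[2.8,2,15],[-0.005,0.006,0]],[0,[2.8,2,29],[-0.005,0.006,0]],[0,[2.8,2,31.5],[-0.005,0.006,0]],[0,[2.8,2,31.5],[-0.005,0.006,0]]]}}

```text
clock: 26.2
tcp_pos: [0.4006, -0.3631, 0.0652]
orientation: [3.138, 0.129, 0.001]
contact_force: [0.3, -0.1, 1.2]
grip_width: 0.0001
```

Emit:
{"fn": "play_rows", "kwargs": {"deltas": [[0,[0,-3,0],[0,0,0]],[0,[0,-6,0],[0,0,0]],[0,[0,-9,0],[0,0,0]],[0,[0,-12,0],[0,0,0]],[0,[0,-15,0],[0,0,0]],[0,[0,-18,0],[0,0,0]],[0,[0,-20,0],[0,0,0]]]}}

```text
clock: 27.08
tcp_pos: [0.399, -0.3433, 0.0652]
orientation: [3.138, 0.129, 0.001]
contact_force: [-0.4, -1.7, -1.4]
grip_width: -0.0005
```

Emit:
{"fn": "play_rows", "kwargs": {"deltas": [[0,[0,-2,0],[0,0,0]],[0,[0,-4,0],[0,0,0]],[0,[0,-5,0],[0,0,0]],[0,[0,-5,0],[0,0,0]]]}}

```text
clock: 27.58
tcp_pos: [0.3986, -0.338, 0.0652]
orientation: [3.138, 0.129, 0.0]
contact_force: [0.4, 0.5, -0.3]
grip_width: 0.0002
```

Emit:
{"fn": "play_rows", "kwargs": {"deltas": [[0,[0,-1.5,0],[0,0,0]],[0,[0,-3,0],[0,0,0]],[0,[0,-3,0],[0,0,0]]]}}

```text
clock: 27.95
tcp_pos: [0.3983, -0.3346, 0.0652]
orientation: [3.138, 0.13, 0.0]
contact_force: [-0.0, -0.8, -0.5]
grip_width: 0.0003
```

Emit:
{"fn": "play_rows", "kwargs": {"deltas": [[0,[0,-1.5,0],[0,0,0]],[0,[0,-3,0],[0,0,0]],[0,[0,-3,0],[0,0,0]]]}}

```text
clock: 28.32
tcp_pos: [0.3981, -0.3314, 0.0652]
orientation: [3.138, 0.13, 0.0]
contact_force: [0.2, -0.3, 0.5]
grip_width: 0.0
```

Run:
```python
from m import *
J,E=save('side','side9')
cv2.imwrite('pics/crop9.png',cv2.resize(J[100:200,340:440],(600,600),interpolation=cv2.INTER_CUBIC)[...,::-1])
go((398,-330,65,4.6))
```

```text
tcp [ 398.1 -331.5   65.2] yaw 4.7 F [-0.3  0.8 -0.1] g 0.4 t 28.4
(398, -330, 65, 4.6) -> [0.1, -1.5, 0.2] [0.0, -0.0, 0.003]
```

View pics/crop9.png

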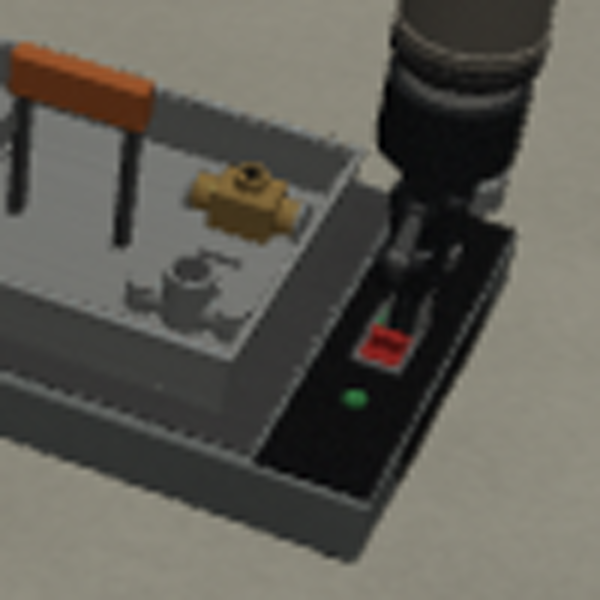

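The red slide is at the +y end (385,345 in the crop) with green showing behind it. I'll press gently until it reaches the end stop, then back off.

Emit:
{"fn": "play_rows", "kwargs": {"deltas": [[0,[0,-1.5,0],[0,0,0]],[0,[0,-2.5,0],[0,0,0]],[0,[0,-2.5,0],[0,0,0]]]}}

```text
clock: 28.75
tcp_pos: [0.3979, -0.329, 0.0652]
orientation: [3.138, 0.13, 0.0]
contact_force: [-0.3, -0.7, -0.2]
grip_width: 0.0001
```

Emit:
{"fn": "play_rows", "kwargs": {"deltas": [[0,[0,-1.5,0],[0,0,0]],[0,[0,-2.5,0],[0,0,0]],[0,[0,-2.5,0],[0,0,0]]]}}

```text
clock: 29.12
tcp_pos: [0.3978, -0.3286, 0.0653]
orientation: [3.136, 0.128, 0.002]
contact_force: [0.2, -5.9, -3.9]
grip_width: 0.0
```

End stop reached: 5.9 N and the motion stalled. Backing off and rising clear.

Emit:
{"fn": "play_rows", "kwargs": {"deltas": [[0,[0,6,0],[0,0,0]],[0,[0,12,-2],[0,0,0]],[0,[0,14,-30],[0,0,0]],[0,[0,14,-80],[0,0,0]],[0,[0,30,-130],[0,0,0]],[0,[-15,80,-160],[0,0,0]],[0,[-15,140,-170],[0,0,0]],[0,[-15,150,-170],[0,0,0]]]}}

```text
clock: 30.12
tcp_pos: [0.3936, -0.4834, 0.2368]
orientation: [3.133, 0.119, 0.004]
contact_force: [-0.3, -0.1, -0.8]
grip_width: 0.0003
```

Run:
```python
from m import *
J,E=save('side','side10'); I,D=save('top','top10')
P=cloud('top',D); H=cv2.cvtColor(I,cv2.COLOR_RGB2HSV)
d=np.zeros(D.shape,bool); d[125:255,358:452]=1
rect(d&(P[...,2]>.088)&(P[...,2]<.125),'top',.1,100,'tray')
rd=d&((H[...,0]<6)|(H[...,0]>174))&(H[...,1]>150)&(H[...,2]>80); rect(rd,'top',.065,4,'red')
cv2.imwrite('pics/crop10.png',cv2.resize(J[95:205,280:450],(765,495),interpolation=cv2.INTER_CUBIC)[...,::-1])
go((400,-400,230,4.6))
```

```text
tray px [407. 180.] c [ 602.2 -313.2] size [286.  216.1] ang 4.5
red px [407. 237.] c [ 399. -320.] size [18.  25.5] ang 0.7
tcp [ 394.3 -479.5  235.2] yaw 4.6 F [-0.4  0.8 -0.7] g -0.0 t 30.2
(400, -400, 230, 4.6) -> [12.0, -78.8, 5.1] [0.002, -0.001, -0.001]
```

View pics/crop10.png

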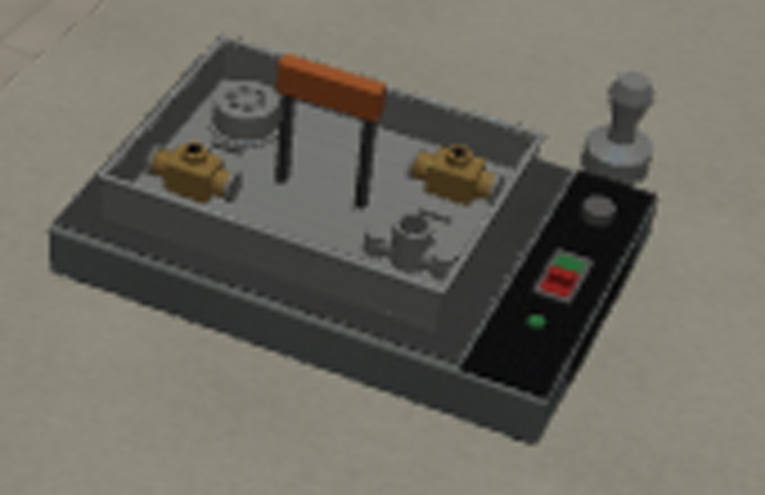

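The tray is on the deck with all four parts, and the switch shows green with the red at the far end (560,280). Settling, then handing in.

Emit:
{"fn": "play_rows", "kwargs": {"deltas": [[0,[0,0,0],[0,0,0]],[0,[0,0,0],[0,0,0]],[0,[0,0,0],[0,0,0]]]}}

```text
clock: 30.6
tcp_pos: [0.3946, -0.4785, 0.2352]
orientation: [3.137, 0.127, 0.001]
contact_force: [0.1, 0.1, -0.3]
grip_width: -0.0002
```

```bash
python3 -c "
from h import *
print(r.hand_in())"
```

```text
the job is handed in; nothing more can be done
None
```

I put the four parts on the mat (two brass valves, the spout and one basket) into the tray. I then carried the tray level by its handle, set it on the deck and slid the switch to its end stop. I handed in at about 31 s; no verdict is reported.

**Last checks:**
- **Tray:** it sits 1–2 mm from the deck's middle at 4.5°, against the dryer's 4.6°, with all four parts inside.
- **Switch:** green shows with the red at the +y end, and it stalled against the stop at 5.9 N. The top camera put the red's travel at about 13 to 16 mm. The two readings taken with it off differed by 3 mm, so the stop and the green are the stronger evidence.
- **Arm and other items:** the arm is clear and touches nothing. I did not go near the purple valves, tamper, bottle or portafilter, but I did not re-measure where they stand.

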